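Uncover a slit unit and set its gauge blade to the line

TASK

Take the clip-on dust cover off the slit unit by pinching its spring tab in towards the grip rib while lifting, and stand the cover on the table, right way up and clear of the slit unit. Then take the gauge blade out of its rest and push it upright into the slit between the two sprung jaws until the line across the blade is level with the top of the unit, and leave it standing there. Leave the other things on the table alone.

Things in the scene. Friction and masses are not known exactly. Their poses are not given: they have to be found in the camera images.
- slit_mouth (a point): Middle of the slit's mouth in the top face of the slit unit, 60 mm above the table, under the cover at the start. z up; y along the slit (40 mm long); x across it. The slit is 3 mm wide between two dark steel jaws, their edges rounded to 5 mm radius as a lead-in, and open to 45 mm below the mouth. The unit's box is 44 (x) x 56 (y) mm.
- slit_unit: Fixed slit unit: aluminium box on a bolted foot plate 84 x 92 x 10 mm, 60 mm high in all; origin under its centre, axes as slit_mouth. A catch on its -x side holds the cover's hook.
- jaw_a (a joint): Opening of the jaw on the slit's -x side, 0 at rest, at most 4 mm. Each jaw yields outward against 4 N plus 1.6 N per mm; the 5 mm blade thus needs a push of about 4 to 8 N and is then held by friction at any depth.
- jaw_b (a joint): The same for the jaw on the +x side.
- cover_grip (a point): Where to pinch the black plastic dust cover (53 x 65 mm, 60 to 75 g): midway between its grip rib and its tab pressed home, 46 mm above the skirt's lower edge, 22 mm above the top plate (fingertips must not go more than 20 mm below this point). z up; x is the pinching direction, from tab to rib. The pinch is about 46 mm wide at first, 36 mm when home.
- cover_rib (a point): Middle of the outer (+x) face of the cover's fixed grip rib, an upright plate 26 mm long (y), 4 mm thick, its top 8 mm above this point; 18 mm in +x from cover_grip. Axes as cover_grip.
- tab_pad (a point): Outer face of the cover's rocking tab, 8 mm below the tab's top. The tab is 18 mm wide (y), on the cover's -x side, as high as the rib and leaning outward 0.3 rad; pressed home its outer face is upright, 18 mm in -x from cover_grip.
- cover_base (a point): Centre of the lower edge of the cover's skirt, 12 mm in +x from cover_grip and 46 mm below it, same axes; nothing of the cover is lower. 40 mm above the table at the start; at table height when the cover stands on the table. The skirt wraps the top 20 mm of the slit unit, axes along the unit's.
- cover_tab (a joint): Angle of the cover's rocking spring tab: 0 at rest (hook latched under the catch), 0.32 rad pressed home towards the rib; the hook is clear of the catch from about 0.25 on. A press of about 1 N starts it and 5 N at its pad brings it home; it springs back when let go.
- gauge_handle (a point): Centre of the gauge's handle, an aluminium block 14 mm thick (x), 32 mm wide (y), 46 mm high (z up), to be gripped across its thickness. Below it the steel blade, 5 mm thick (x), 28 mm wide (y), rounded at its tip, goes down 42 mm from the handle's underside: the tip is 65 mm below this point. 55 to 115 g.
- gauge_line (a point): The dark line round the blade, on the blade's middle, 43 mm below gauge_handle and 22 mm above the blade's tip; same axes as gauge_handle.
- gauge_rest: Fixed rest of the gauge: grey block 44 (x) x 60 (y) mm on a foot 70 x 84 mm, top 50 mm above the table; origin under its centre. The gauge hangs in its 8 x 32 mm slot by the handle's underside, same axes, and must be raised 42 mm to come clear.
- canister: Bystander: clear canister with black lid, 51 mm diameter, 71 mm high, standing; origin under its centre.
- oil_bottle: Bystander: amber dropper bottle, 30 mm diameter, 86 mm high, standing; origin under its centre.
- dish: Bystander: small round glass dish, 38 mm diameter, 11 mm high; origin under its centre.
- cube: Bystander: black filter cube, 40 x 38 x 41 mm; origin under its centre.
- panel: Fixed touch panel in the middle of the table, a grey wedge with a dark screen, 93 (x) x 146 (y) mm, 68 mm high; origin under its centre. The table to its right (-y) is free for about 110 mm as far back as 550 mm from the robot: room for the cover.
Things that resemble listed ones, but are neither listed nor needed, are in the scene too. What is shaped like the part that bears gauge_handle but blue or yellow is not meant.

How it is judged (in metres and radians):
On the way, in this order (a step that is already met when the one before it is completed fails the run):
1. the cover's tab is pressed in while the cover is lifted off the slit unit (value of joint cover_tab above 0.15 rad and z of cover_base in the frame of slit_mouth above 0.005 m), for 0.1 s.
2. the cover stands on the table, right way up, clear of the slit unit and let go (height (world z) of cover_base below 0.006 m and angle between cover_base's own z axis and vertical below 0.1 rad and horizontal distance between cover_base and slit_mouth above 0.08 m and value of joint cover_tab below 0.1 rad), for 0.2 s.
At the end, for the whole second after the job is handed in: The blade stands upright (0.12 rad) in the slit and in line with it (0.15 rad), its line within 4 mm of the height of the slit mouth and 9 mm of its middle seen from above; the cover stands right way up (0.1 rad) on the table, its centre over 80 mm from the slit (horizontal distance between gauge_line and slit_mouth below 0.009 m and z of gauge_line in the frame of slit_mouth between -0.004 and 0.004 m and angle between gauge_handle's own z axis and vertical below 0.12 rad and angle between the y axis of gauge_handle and the y axis of slit_mouth, either way round below 0.15 rad and height (world z) of cover_base below 0.006 m and angle between cover_base's own z axis and vertical below 0.1 rad and horizontal distance between cover_base and slit_mouth above 0.08 m); the robot touches nothing.
It fails at once if a bystander (canister, bottle, dish or cube) is moved by more than 20 mm (distance of any of canister, oil_bottle, dish, cube from where it was at the start of the episode above 0.02 m).
It also fails if it takes over 61 s, if anything falls off the work surface, if the arm or the gripper's body presses on something with over 40 N, if the wrist force passes 120 N, or if a joint passes its speed limit or range.

ROBOT

A 6-joint arm with a two-finger parallel gripper is mounted at the origin on a cart in front of the work surface, level with it; the furniture and walls round the work are solid. World frame = base frame: x ahead of the robot, y to its left, z up, the work surface at z = 0. Lengths are in mm, angles in rad, forces in N, time in s.
With the tool pointing down it reaches from about 275 to 1000 mm from the base axis. Payload 8.4 kg.
Tool frame: the origin (TCP) lies at the very end of the fingers, on their centre line; the grasp point (between the pads) lies 19 mm behind it; z points along the fingers, y is the direction in which the jaws open and shut (so a half turn about z gives the same grasp; the last joint's range is limited). The gripper opens to 85 mm and grips with 20 to 120 N. Pads are 22 mm wide; open, the fingers measure 114 mm over their backs; the gripper's body (76 mm by 85 mm) begins 54 mm behind the grasp point. The pads swing forward as they close: fully open they stand 13 mm farther back than shut.
Start: joints at [-1.193, 0.353, 1.633, -0, 1.155, -0.002], TCP at [231.708, -580.465, 231.281] pointing down, gripper open.
Joint ranges: [-2.63, 2.63], [-0.92, 2.1], [0.06, 2.66], [-1.3, 4.44], [0, 2.69], [-3.02, 3.02]. Speed limits (rad/s): [2.22, 2.22, 2.79, 3.14, 3.14, 3.14].

INTERFACE

Orientations are given as [roll, pitch, yaw] about the fixed x, y, z axes, in that order (R = Rz(yaw) Ry(pitch) Rx(roll)).
In Python, from rig import sense, grab_frame, get_calibration, sign_off, boxes_of, trace gives the robot as it stands.
- The arm moves only by the tool servo_tool, never from a script. Its argument "rows" is a list of rows, each a list of 3 entries, a list of its own where there are three numbers: the finger opening in mm, from 0 to 85.4, then the shift along the tool's x, y, z in mm, then the turn, a rotation vector about the tool's x, y, z in degrees. A call has 1 to 8 rows; each row shifts and turns the commanded pose from where the row before left it, along the tool's axes as they then stand; what a row does not reach is not made up. A row lasts 1/8 s, in which the tool goes at most 62.5 mm and 10.7 degrees, less where a joint would pass 70% of its speed; a pose out of reach is approached as far as the arm can. A call is refused whole if a number of a shift passes 62.5 or a number of a turn 10.7, either way. A call with a gripper value outside its range is refused whole. The fingers move at their own pace and stop on an object; "force" is the grip in N (left out, the last holds). Time passes only in rows, so rows that do not move let the fingers close. It gives the time, the measured TCP pose, the force and the opening at its end, in the units of the state.
- sense(): the state, without advancing time (a new reading comes with each control period).
- grab_frame(name): name is "scene" or "top" or "wrist"; returns the picture (480x640x3 uint8, blue, green, red); there is no depth.
- get_calibration(name): a dict with "intrinsics" (3x3 intrinsics, pixels), "world_to_cam" (4x4, takes a point from world to camera coordinates). Camera axes: x right, y down, z forward; pixel columns grow to the right and rows downward; lengths in mm; the calibration is good to about 2 mm. A picture is of the moment at which its call begins: read the wrist's pose just before it. get_calibration takes no time and is no camera call; for the wrist camera it gives the pose at the moment of the call.
- sign_off(): hands the job in, once; it reports no verdict.
Trained networks look in the newest picture that a camera, given by its name, has taken for a name from the list of things; names that differ only in an ending like _2 or _b are one class to them, and where a whole thing is asked for, a point or a joint stands for the part that bears it (a point fixed in the world has none). Each returns a list of dicts, best first, with "conf" (0 to 1); they miss things now and then, are a little off and sometimes report something else, mostly with a low value. They report only what shows in the picture. A call takes as long as a camera call. They do not tell look-alikes from the thing itself.
- boxes_of(camera, thing): "centre" ([x, y, z] in mm, in the coordinates of the camera as it stood for that picture, good to about 4 mm: the middle of the surface that is visible of it).
- trace(camera, thing): "mask" (480x640 bool, what is visible of it).
The state is a dict: "clock": time; "qpos": joint angles; "qvel": joint speeds; "joint_efforts": joint torques, N m; "eef_pos": TCP position; "tcp_rot": TCP orientation; "contact_force": force on the tool from outside, world axes, zero at the start; "wrist_torque": the same for the moment, N m; "opening": opening from 0.0 (shut) to 1.0 (fully open).
Only numpy, scipy, OpenCV 4.12 (cv2) and the standard library are available. Lean on these libraries where they do the work, as an engineer would, in place of code of your own. Each camera call takes 0.05 s, during which the arm holds its last target. There are 200 camera calls.

## Working session

There is one attempt and no reset: what is moved stays moved. The work goes in short steps, Python scripts to look and compute and a tool call to move; the robot and the scene stay as the last step left them, time stands still between calls to the robot, and variables do not carry over. Pictures are saved under pics/ and viewed, about 8 in all and at most 12, crops included, and the job is handed in when it is done.

Besides the shell and the picture viewer there is one more tool, called after "Emit:" as name(argument=value, ...), one argument or row to a line, values as JSON. servo_tool: Moves the arm, as the interface text tells. Its arguments: {"type":"object","properties":{"rows":{"type":"array","items":{"type":"array"}},"force":{"type":"number"}},"required":["rows"]}

```bash
mkdir -p pics; ls
cat > h.py <<'E'
import numpy as np, cv2
from rig import *
from scipy.spatial.transform import Rotation as R
def w(cam,c,C=None):
    C=C or get_calibration(cam); M=np.array(C["world_to_cam"]); return (np.linalg.inv(M)@np.r_[c,1])[:3]
def ray(C,u,v,z):
    K=np.array(C["intrinsics"]);M=np.linalg.inv(np.array(C["world_to_cam"]))
    d=M[:3,:3]@np.linalg.inv(K)@[u,v,1]; o=M[:3,3]; return o+d*(z-o[2])/d[2]
def pix(C,p):
    q=np.array(C["intrinsics"])@(np.array(C["world_to_cam"])@np.r_[p,1])[:3]; return (q[:2]/q[2])
E
python3 - <<'E'
from h import *
print(sense())
for cam in("top","scene"):
    f=grab_frame(cam);cv2.imwrite(f"pics/{cam}0.png",f);C=get_calibration(cam)
    for t in("slit_unit","cover_grip","gauge_handle","gauge_rest","panel","canister","oil_bottle","dish","cube"):
        for b in boxes_of(cam,t)[:4]: print(cam,t,round(b["conf"],2),w(cam,b["centre"],C).round(),pix(C,w(cam,b["centre"],C)).round())
E
```

```text
pics
{'clock': 0.0, 'qpos': array([-1.19339982e+00,  3.53632709e-01,  1.63415734e+00, -1.12492918e-05,
        1.15522585e+00, -2.38766783e-03]), 'qvel': array([ 0.00101168, -0.00059191, -0.00084011, -0.00047309, -0.00179833,
       -0.00126452]), 'joint_efforts': array([ 4.27058894e-04, -6.05247688e+01, -3.42073238e+01,  1.33699050e-04,
        9.36909928e-03,  7.74082878e-06]), 'eef_pos': array([ 231.5204239 , -580.00099009,  230.56141051]), 'tcp_rot': array([-3.14016939e+00,  6.88709420e-06,  3.79788733e-01]), 'contact_force': array([ 0.32769766, -0.22022391, -0.15124695]), 'wrist_torque': array([-0.02035102,  0.01630271,  0.03520865]), 'opening': 1.0003422487717133}
top slit_unit 0.64 [484. 246.   8.] [256. 256.]
top cover_grip 0.73 [560. 445.  39.] [169. 226.]
top cover_grip 0.61 [486. 272.  63.] [241. 254.]
top gauge_handle 0.73 [ 546. -120.   90.] [413. 222.]
top gauge_handle 0.56 [ 536. -194.   91.] [446. 225.]
top gauge_handle 0.54 [ 439. -255.   88.] [475. 268.]
top gauge_handle 0.28 [490. 251.  10.] [254. 254.]
top gauge_rest 0.71 [ 452. -150.   13.] [422. 265.]
top panel 
[... 168 characters left out ...]
1. 262.]
top dish 0.52 [585.  21.  10.] [348. 212.]
top dish 0.44 [ 451. -162.   97.] [434. 264.]
top cube 0.68 [463. 122.  43.] [307. 263.]
top cube 0.58 [556. 446.  42.] [168. 227.]
scene slit_unit 0.64 [498. 233.  10.] [258. 220.]
scene cover_grip 0.64 [461. 106.  39.] [286. 241.]
scene gauge_handle 0.69 [ 449. -167.   81.] [379. 283.]
scene gauge_handle 0.64 [ 539. -128.   72.] [385. 254.]
scene gauge_handle 0.58 [ 537. -207.   63.] [414. 272.]
scene gauge_rest 0.91 [ 437. -180.   27.] [379. 304.]
scene panel 0.79 [459. 104.  42.] [286. 241.]
scene canister 0.54 [509. 240.  50.] [257. 205.]
scene oil_bottle 0.68 [ 448. -340.   46.] [447. 330.]
scene dish 0.72 [583.  16.   9.] [344. 237.]
```

Run:
```python
import cv2
a=cv2.imread("pics/top0.png")[170:330,130:530];b=cv2.imread("pics/scene0.png")[150:360,180:500]
a=cv2.resize(a,(720,288),interpolation=cv2.INTER_CUBIC);b=cv2.resize(b,None,fx=1.45,fy=1.45,interpolation=cv2.INTER_CUBIC)
import numpy as np
c=np.zeros((600,720,3),np.uint8);c[:288]=a;c[290:290+b.shape[0],:b.shape[1]]=b
cv2.imwrite("pics/c0.png",c)
```

```text
(no output)
```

View pics/c0.png

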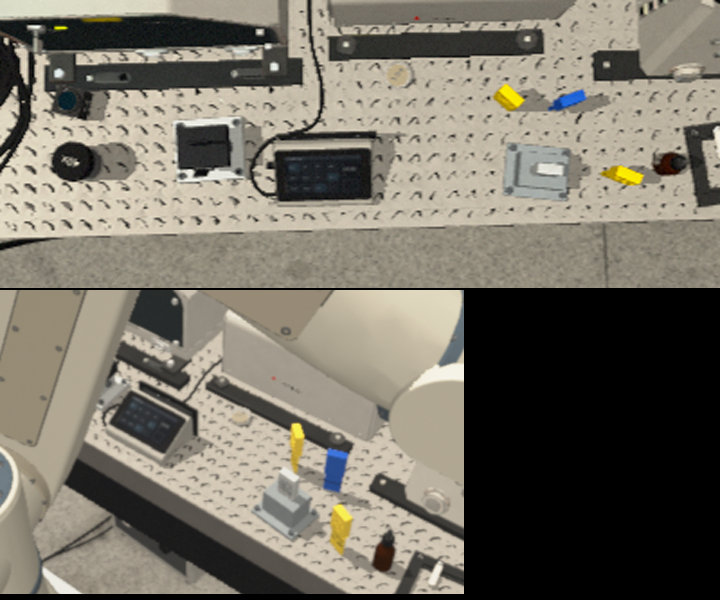

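The top view crop shows the slit unit with its black cover at about pixel (245,253) and the touch panel to its right. There are four gauge-shaped things:
- The silver one standing in the grey rest, pixel (434,263).
- A yellow one at (413,222).
- A blue one at (446,225).
- A yellow one at (475,268).

The silver gauge in the rest fits, because blue and yellow ones are excluded. I'll go over the slit unit first.

```bash
cat >> h.py <<'E'
def plan(p,yaw,n=None,vmax=60):
    s=sense();T=np.array(s["eef_pos"]);Q=R.from_euler("xyz",s["tcp_rot"]);G=R.from_euler("xyz",[np.pi,0,yaw])
    d=np.array(p)-T;rv=(Q.inv()*G).as_rotvec(degrees=True)
    n=n or int(max(np.ceil(np.linalg.norm(d)/vmax),np.ceil(np.linalg.norm(rv)/10)))
    st=rv/n
    for i in range(n):
        print(i+1,(Q.inv().apply(d/n)).round(1).tolist(),st.round(2).tolist()); Q=Q*R.from_rotvec(st,degrees=True)
    print("d",d.round(1),"rv",rv.round(2))
E
python3 -c "
from h import *
plan([470,260,250],1.571)"
```

```text
1 [35.5, -46.1, -1.3] [-0.0, 0.0, -4.55]
2 [39.1, -43.2, -1.3] [-0.0, 0.0, -4.55]
3 [42.4, -39.9, -1.3] [-0.0, 0.0, -4.55]
4 [45.4, -36.5, -1.3] [-0.0, 0.0, -4.55]
5 [48.2, -32.7, -1.3] [-0.0, 0.0, -4.55]
6 [50.6, -28.8, -1.2] [-0.0, 0.0, -4.55]
7 [52.7, -24.7, -1.2] [-0.0, 0.0, -4.55]
8 [54.5, -20.5, -1.2] [-0.0, 0.0, -4.55]
9 [56.0, -16.1, -1.2] [-0.0, 0.0, -4.55]
10 [57.1, -11.6, -1.2] [-0.0, 0.0, -4.55]
11 [57.8, -7.0, -1.2] [-0.0, 0.0, -4.55]
12 [58.2, -2.4, -1.2] [-0.0, 0.0, -4.55]
13 [58.2, 2.2, -1.2] [-0.0, 0.0, -4.55]
14 [57.8, 6.8, -1.2] [-0.0, 0.0, -4.55]
15 [57.1, 11.4, -1.2] [-0.0, 0.0, -4.55]
d [238.3 840.5  18.7] rv [ -0.     0.   -68.25]
```

Emit:
servo_tool(
  rows=[
    [85,[35.5,-46,-1.3],[0,0,-4.55]],
    [85,[39,-43,-1.3],[0,0,-4.55]],
    [85,[42.4,-40,-1.3],[0,0,-4.55]],
    [85,[45.4,-36.5,-1.3],[0,0,-4.55]],
    [85,[48.2,-32.7,-1.3],[0,0,-4.55]],
    [85,[50.6,-28.8,-1.3],[0,0,-4.55]],
    [85,[52.7,-24.7,-1.2],[0,0,-4.55]],
    [85,[54.5,-20.5,-1.2],[0,0,-4.55]],
  ],
)

```text
clock: 2.0
eef_pos: [359.2, -130.9, 241.9]
tcp_rot: [3.14, -0.0, 1.017]
contact_force: [1.3, 0.6, 0.3]
opening: 0.996
```

Emit:
servo_tool(
  rows=[
    [85,[56,-16,-1.2],[0,0,-4.55]],
    [85,[57,-11.6,-1.2],[0,0,-4.55]],
    [85,[57.8,-7,-1.2],[0,0,-4.55]],
    [85,[58.2,-2.4,-1.2],[0,0,-4.55]],
    [85,[58.2,2.2,-1.2],[0,0,-4.55]],
    [85,[57.8,6.8,-1.2],[0,0,-4.55]],
    [85,[57,11.4,-1.2],[0,0,-4.55]],
    [85,[0,0,0],[0,0,0]],
  ],
)

```text
clock: 3.0
eef_pos: [470.7, 263.0, 249.8]
tcp_rot: [3.141, -0.001, 1.575]
contact_force: [-0.3, -0.5, -0.6]
opening: 0.998
```

Run:
```python
from h import *
s=sense();print(s["clock"],s["eef_pos"],s["tcp_rot"],s["qpos"])
cam="wrist";C=get_calibration(cam);f=grab_frame(cam);cv2.imwrite("pics/w1.png",f)
print(np.linalg.inv(C["world_to_cam"]).round(2), np.array(C["intrinsics"]).round(1))
for t in("slit_unit","cover_grip","tab_pad","cover_rib"):
    for b in boxes_of(cam,t)[:2]: print(t,round(b["conf"],2),w(cam,b["centre"],C).round(),pix(C,w(cam,b["centre"],C)).round())
```

```text
3.0 [470.74730683 262.97013732 249.81140035] [ 3.14082381e+00 -1.10972916e-03  1.57528888e+00] [5.06274097e-01 2.00692567e-01 1.79764088e+00 6.63147974e-04
 1.14205146e+00 5.01506645e-01]
[[ 1.0000e+00  0.0000e+00  0.0000e+00  4.6952e+02]
 [ 1.0000e-02 -9.4000e-01 -3.3000e-01  3.4807e+02]
 [ 0.0000e+00  3.3000e-01 -9.4000e-01  3.9245e+02]
 [ 0.0000e+00  0.0000e+00  0.0000e+00  1.0000e+00]] [[360.4   0.  319.3]
 [  0.  360.4 234.2]
 [  0.    0.    1. ]]
slit_unit 0.67 [488. 300.  11.] [336. 158.]
cover_grip 0.6 [491. 276.  62.] [342. 192.]
tab_pad 0.84 [457. 269.  83.] [305. 204.]
cover_rib 0.97 [489. 272.  56.] [340. 194.]
```

View pics/w1.png

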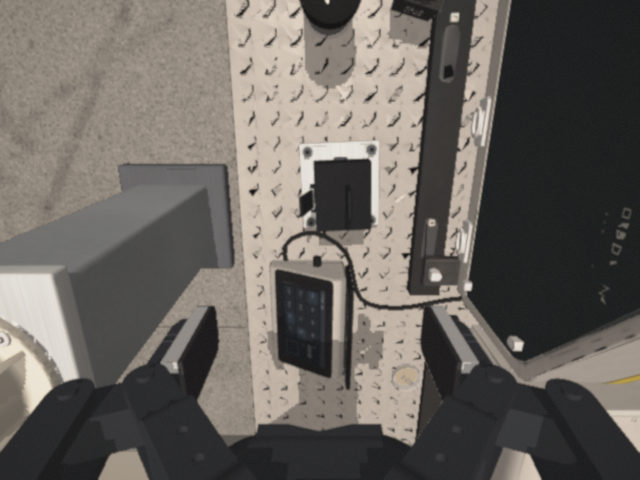

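The wrist view shows the slit unit with its foot at pixels (300-379,142-235). The black cover is on it, with the tab leaning out to the left (-x) at (306,204) and the rib as the dark line at (348,205). I'll enlarge this to measure the yaw and the cover.

Run:
```python
from h import *
f=cv2.imread("pics/w1.png")[130:250,280:400]
g=cv2.resize(f,(600,600),interpolation=cv2.INTER_CUBIC);g=cv2.convertScaleAbs(g,alpha=1.5,beta=20);cv2.imwrite("pics/w1c.png",g)
C=get_calibration("wrist");np.save("c1.npy",C,allow_pickle=True)
for t in("cover_grip","slit_unit"):
    m=trace("wrist",t)
    if m:
        M=m[0]["mask"].astype(np.uint8);ys,xs=np.nonzero(M);print(t,m[0]["conf"],xs.min(),xs.max(),ys.min(),ys.max(),cv2.minAreaRect(np.c_[xs,ys].astype(np.float32)))
```

```text
cover_grip 0.61 299 372 159 231 ((335.4999694824219, 194.99996948242188), (72.99998474121094, 71.99998474121094), 0.0)
slit_unit 0.79 299 380 141 227 ((340.60552978515625, 183.7707977294922), (84.6978759765625, 81.1835708618164), 88.15238952636719)
```

View pics/w1c.png

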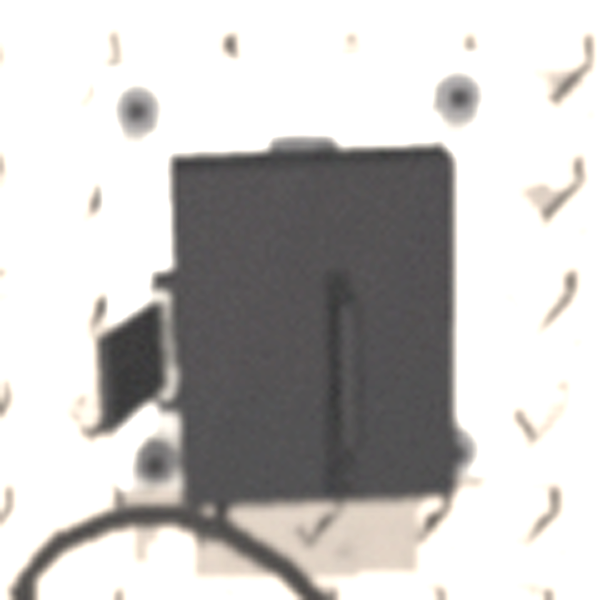

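The crop shows the cover top's corners at about (315,161), (371,160), (371,229) and (317,230) full-frame. The upper foot screws are at (307.4,152) and (371.4,149.8), the tab is on the left, and the rib is at (347,184-228).

Run:
```python
from h import *
C=np.load("c1.npy",allow_pickle=True).item()
f=lambda u,v,z:ray(C,280+u/5,130+v/5,z)
a=f(137,110,10);b=f(457,99,10);c=f(155,463,10);print("screws",a,b,c,np.arctan2(*(b-a)[1::-1]),np.arctan2(*(a-c)[:2])*-1, (b+c)/2)
q=[f(*p,64) for p in((175,158),(455,148),(455,496),(187,499))]
print(np.round(q,1),np.mean(q,0));print("yaw",np.arctan2(*(q[1]-q[0])[1::-1]))
print("rib top",f(327,270,94),f(327,490,94),"tab top",f(97,337,94),f(103,432,94))
```

```text
screws [456.40152485 301.17886637  10.        ] [522.89517289 303.3920006   10.        ] [459.53070995 224.24183875  10.        ] 0.033271111086364345 0.040649625572314836 [491.21294142 263.81691968  10.        ]
[[464.9 298.7  64. ]
 [515.3 300.4  64. ]
 [518.4 234.5  64. ]
 [467.  233.9  64. ]] [491.41174321 266.86556219  64.        ]
yaw 0.03491243957879438
rib top [490.64458541 284.25998696  94.        ] [491.54799408 245.5456779   94.        ] tab top [451.97657858 272.81911949  94.        ] [452.69927147 256.07745447  94.        ]
```

```bash
python3 -c "
from h import *
plan([479.5,265,70],1.606,5)"
```

```text
1 [1.3, 1.9, 36.0] [0.0, 0.0, -0.42]
2 [1.3, 1.9, 36.0] [0.0, 0.0, -0.42]
3 [1.3, 1.9, 36.0] [0.0, 0.0, -0.42]
4 [1.3, 2.0, 36.0] [0.0, 0.0, -0.42]
5 [1.3, 2.0, 36.0] [0.0, 0.0, -0.42]
d [   9.7    6.6 -180.1] rv [ 0.01  0.   -2.09]
```

Emit:
servo_tool(
  rows=[
    [85,[3.2,4.8,50],[0,0,-1.0]],
    [85,[3.2,4.8,50],[0,0,-1.1]],
    [85,[0,0,35],[0,0,0]],
    [85,[0,0,25],[0,0,0]],
    [85,[0,0,20],[0,0,0]],
    [85,[0,0,0],[0,0,0]],
  ],
  force=25,
)

```text
clock: 4.1
eef_pos: [478.6, 264.8, 68.9]
tcp_rot: [-3.139, 0.001, 1.607]
contact_force: [-0.4, 0.1, 0.4]
opening: 0.996
```

Run:
```python
from h import *
s=sense();print(s["clock"],s["eef_pos"],s["tcp_rot"],s["contact_force"])
C=get_calibration("wrist");f=grab_frame("wrist");cv2.imwrite("pics/w2.png",f)
p=np.array([479.5,265,86]);u=R.from_euler("z",.035).apply([[18,0,0],[-28,0,0],[0,0,0]])
print([pix(C,p+x).round() for x in u])
g=f[150:480,120:560];cv2.imwrite("pics/w2c.png",cv2.convertScaleAbs(cv2.resize(g,(800,600)),alpha=1.6,beta=25))
```

```text
4.1 [478.59422343 264.75314978  68.86322894] [-3.13913352e+00  1.24225166e-03  1.60656028e+00] [-0.38977264  0.14476942  0.37103349]
[array([367., 331.]), array([254., 331.]), array([323., 331.])]
```

View pics/w2c.png

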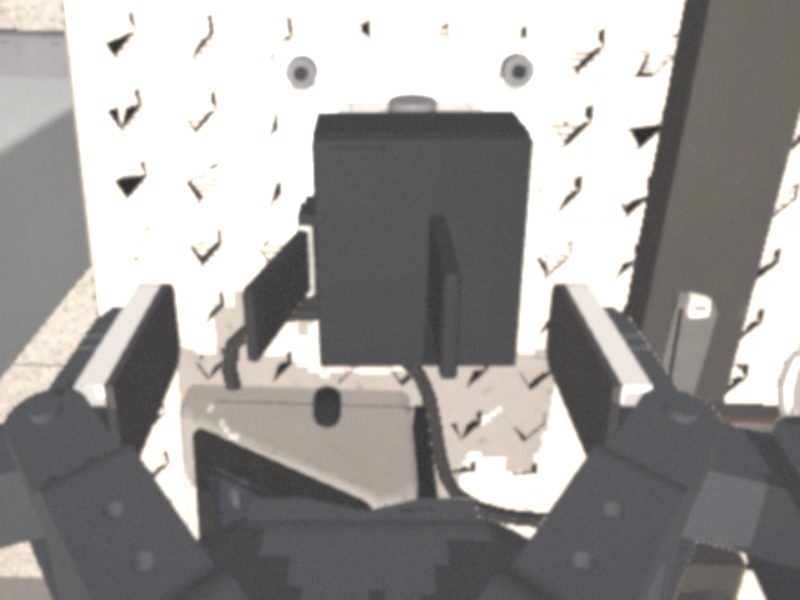

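The fingers straddle the tab (crop 245-305,235-355) and the rib (430-455,215-375), and both lie within the pads' width. Closing.

Emit:
servo_tool(
  rows=[
    [60,[0,0,0],[0,0,0]],
    [45,[0,0,0],[0,0,0]],
    [35,[0,0,0],[0,0,0]],
    [30,[0,0,0],[0,0,0]],
    [30,[0,0,0],[0,0,0]],
    [30,[0,0,0],[0,0,0]],
    [30,[0,0,0],[0,0,0]],
  ],
  force=25,
)

```text
clock: 5.03
eef_pos: [480.4, 266.3, 71.0]
tcp_rot: [3.139, -0.001, 1.608]
contact_force: [0.4, -0.5, 6.7]
opening: 0.412
```

Emit:
servo_tool(
  rows=[
    [30,[0,0,-6],[0,0,0]],
    [30,[0,0,-10],[0,0,0]],
    [30,[0,0,-15],[0,0,0]],
    [30,[0,0,-25],[0,0,0]],
    [30,[0,0,-40],[0,0,0]],
    [30,[0,0,-30],[0,0,0]],
  ],
)

```text
clock: 5.78
eef_pos: [479.4, 266.0, 198.3]
tcp_rot: [3.141, -0.001, 1.608]
contact_force: [0.9, -0.1, -1.1]
opening: 0.412
```

Run:
```python
from h import *
s=sense();print(s["clock"],s["eef_pos"],s["contact_force"],s["opening"])
C=get_calibration("wrist");f=grab_frame("wrist");cv2.imwrite("pics/w3.png",f)
g=grab_frame("top")[170:330,130:330]
o=np.zeros((420,800,3),np.uint8);o[:,:440]=cv2.convertScaleAbs(cv2.resize(f[150:480,120:560],(440,420)),alpha=1.5,beta=20);o[:288,440:]=cv2.resize(g,(360,288));cv2.imwrite("pics/w3c.png",o)
for c in("wrist",):
  for t in("slit_unit","jaw_a","jaw_b","cover_grip"):
    for b in boxes_of(c,t)[:1]: print(c,t,round(b["conf"],2),w(c,b["centre"],C).round(1))
plan([430,-80,165],1.606)
```

```text
5.775 [479.36309565 266.02536547 198.33472591] [ 0.89450042 -0.10748088 -1.09359148] 0.41177371617346153
wrist slit_unit 0.84 [492.1 294.1   8.1]
wrist jaw_a 0.82 [496.6 281.3  58.8]
wrist jaw_b 0.82 [496.6 281.3  58.8]
wrist cover_grip 0.93 [489.2 283.8 191.4]
1 [-57.2, -10.2, 5.1] [-0.02, 0.01, 0.02]
2 [-57.3, -10.2, 5.0] [-0.02, 0.01, 0.02]
3 [-57.3, -10.2, 5.0] [-0.02, 0.01, 0.02]
4 [-57.3, -10.2, 5.0] [-0.02, 0.01, 0.02]
5 [-57.3, -10.1, 5.0] [-0.02, 0.01, 0.02]
6 [-57.3, -10.1, 5.0] [-0.02, 0.01, 0.02]
d [ -48.6 -345.5  -30. ] rv [-0.1   0.04  0.09]
```

View pics/w3c.png

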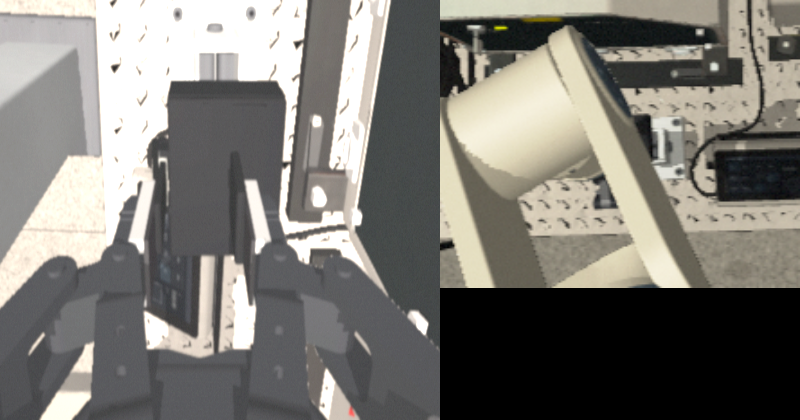

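The cover is off and hangs level between the fingers. The bare jaws show behind it at about (218,67). Next, carry it to the free table on the panel's right.

Emit:
servo_tool(
  rows=[
    [30,[-45,-4,0],[0,0,0]],
    [30,[-57,-3.5,0],[0,0,0]],
    [30,[-57,-3.5,0],[0,0,0]],
    [30,[-57,-3.5,0],[0,0,0]],
    [30,[-58,-3.5,15],[0,0,0]],
    [30,[0,0,50],[0,0,0]],
    [30,[0,0,50],[0,0,0]],
    [30,[0,0,25],[0,0,0]],
  ],
)

```text
clock: 7.08
eef_pos: [468.9, -8.8, 52.6]
tcp_rot: [-3.136, -0.0, 1.607]
contact_force: [-0.1, -0.5, 0.2]
opening: 0.413
```

Emit:
servo_tool(
  rows=[
    [30,[0,0,15],[0,0,0]],
    [30,[0,0,7],[0,0,0]],
    [30,[0,0,3],[0,0,0]],
    [30,[0,0,0],[0,0,0]],
  ],
)

```text
clock: 7.58
eef_pos: [472.1, -8.5, 31.5]
tcp_rot: [3.14, 0.0, 1.608]
contact_force: [-0.4, -0.1, 0.4]
opening: 0.414
```

Emit:
servo_tool(
  rows=[
    [30,[0,0,1],[0,0,0]],
    [30,[0,0,0],[0,0,0]],
  ],
)

```text
clock: 7.82
eef_pos: [472.4, -8.5, 31.0]
tcp_rot: [3.14, 0.0, 1.608]
contact_force: [-2.1, 0.6, 8.8]
opening: 0.416
```

Emit:
servo_tool(
  rows=[
    [45,[0,0,0],[0,0,0]],
    [60,[0,0,0],[0,0,0]],
    [80,[0,0,0],[0,0,0]],
    [85,[0,0,0],[0,0,0]],
    [85,[0,0,-30],[0,0,0]],
    [85,[0,0,-60],[0,0,0]],
    [85,[0,0,-60],[0,0,0]],
    [85,[0,0,-40],[0,0,0]],
  ],
)

```text
clock: 8.82
eef_pos: [472.1, -8.6, 222.7]
tcp_rot: [3.139, 0.0, 1.608]
contact_force: [0.4, -0.5, 0.1]
opening: 0.992
```

Run:
```python
from h import *
s=sense();print(s["clock"],s["eef_pos"],s["contact_force"],s["opening"])
C=get_calibration("wrist");f=grab_frame("wrist");cv2.imwrite("pics/w4.png",f)
for c in("wrist",):
  for t in("cover_grip","cover_rib","tab_pad"):
    for b in boxes_of(c,t)[:1]: print(c,t,round(b["conf"],2),w(c,b["centre"],C).round(1))
print("to gauge");plan([430,-235,220],1.571)
```

```text
8.825 [472.14207071  -8.55112211 222.71865435] [ 0.38329568 -0.46083297  0.11452274] 0.9920967616197309
wrist cover_grip 0.86 [484.2   2.4  24.8]
wrist cover_rib 0.87 [483.   -0.5  19.6]
wrist tab_pad 0.59 [486.2   2.2  25.1]
to gauge
1 [-56.2, -12.5, 0.0] [0.02, 0.0, 0.52]
2 [-56.3, -12.0, 0.0] [0.02, 0.0, 0.52]
3 [-56.4, -11.5, 0.0] [0.02, 0.0, 0.52]
4 [-56.5, -11.0, 0.1] [0.02, 0.0, 0.52]
d [-4.170e+01 -2.265e+02 -2.000e-01] rv [0.08 0.   2.1 ]
```

Emit:
servo_tool(
  rows=[
    [85,[-50,-7,0],[0,0,0.5]],
    [85,[-50,-7,0],[0,0,0.5]],
    [85,[-40,-6,0],[0,0,0.5]],
    [85,[-40,-6,0],[0,0,0.6]],
    [85,[0,0,0],[0,0,0]],
  ],
)

```text
clock: 9.65
eef_pos: [448.7, -190.8, 217.9]
tcp_rot: [-3.139, -0.001, 1.568]
contact_force: [-0.2, 0.7, -0.1]
opening: 0.996
```

Run:
```python
from h import *
s=sense();print(s["clock"],s["eef_pos"],s["tcp_rot"])
C=get_calibration("wrist");f=grab_frame("wrist");cv2.imwrite("pics/w5.png",f);np.save("c5.npy",C,allow_pickle=True)
for t in("gauge_handle","gauge_rest"):
    for b in boxes_of("wrist",t)[:4]: print(t,round(b["conf"],2),w("wrist",b["centre"],C).round(1),pix(C,w("wrist",b["centre"],C)).round())
    for m in trace("wrist",t)[:4]:
        ys,xs=np.nonzero(m["mask"]);print(t,m["conf"],xs.min(),xs.max(),ys.min(),ys.max(),cv2.minAreaRect(np.c_[xs,ys].astype(np.float32)))
cv2.imwrite("pics/w5c.png",cv2.convertScaleAbs(cv2.resize(f[120:320,200:460],(780,600),interpolation=cv2.INTER_CUBIC),alpha=1.0))
```

```text
9.65 [ 448.71565631 -190.79082271  217.93075521] [-3.13857757e+00 -8.39240042e-04  1.56790722e+00]
gauge_handle 0.93 [ 449.5 -163.3   91.7] [322. 190.]
gauge_handle 0.93 [ 447.2 -256.1   78.9] [319. 291.]
gauge_handle 0.71 [ 533.1 -194.9   82.9] [425. 226.]
gauge_handle 0.57 [ 540.1 -122.7   85.3] [445. 133.]
gauge_handle 0.87 402 443 191 250 ((423.9115295410156, 219.18299865722656), (65.6630630493164, 27.4725399017334), 70.82099914550781)
gauge_handle 0.82 409 471 110 153 ((440.6074523925781, 129.92112731933594), (35.501312255859375, 56.10737991333008), 47.38594055175781)
gauge_handle 0.8 312 334 163 213 ((322.648681640625, 187.6081085205078), (20.878671646118164, 50.30609130859375), 9.462322235107422)
gauge_handle 0.58 284 363 124 217 ((321.55999755859375, 171.0800018310547), (73.25626373291016, 86.83271026611328), 8.130102157592773)
gauge_rest 0.94 [ 448.3 -147.8   42.8] [320. 160.]
gauge_rest 0.71 283 364 126 217 ((323.268310546875, 171.58535766601562), (73.54740905761719, 85.69487762451172), 6.34019136428833)
```

View pics/w5c.png

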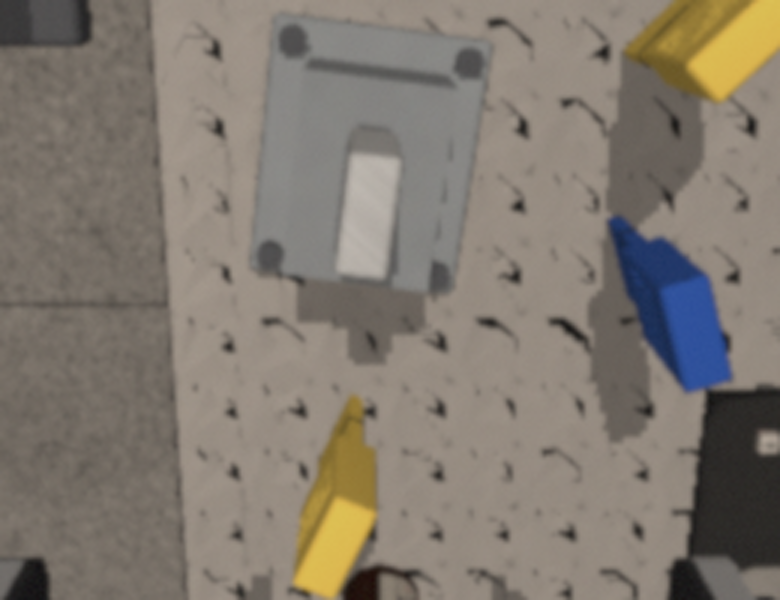

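The silver handle in the grey rest has its top face at crop (338-400,153-278). The yellow one at crop (335,500), the blue one at (670,300) and the yellow one at (700,45) are the look-alikes.

Run:
```python
from h import *
C=np.load("c5.npy",allow_pickle=True).item()
f=lambda u,v,z:ray(C,200+u/3,120+v/3,z)
q=[f(*p,96) for p in((348,153),(401,155),(389,279),(337,274))];c=np.mean(q,0)
e=(q[0]+q[1])/2-(q[2]+q[3])/2;y=np.arctan2(-e[0],e[1]);print(np.round(q,1),c,"yaw",y,np.linalg.norm(e))
sc=[f(*p,10) for p in((292,41),(469,63),(440,276),(270,255))];print("screws",np.mean(sc,0),np.arctan2(*(sc[1]-sc[0])[1::-1]),np.arctan2(*(sc[2]-sc[3])[1::-1]))
plan([c[0],c[1],60],np.pi/2+y,5)
```

```text
[[ 445.3 -148.4   96. ]
 [ 458.2 -148.9   96. ]
 [ 455.5 -180.3   96. ]
 [ 442.3 -179.    96. ]] [ 450.31611987 -164.13995301   96.        ] yaw -0.0910218839052726 31.123228836959534
screws [ 450.49778295 -165.2770104    10.        ] -0.12181394728228268 -0.12838644884824932
1 [4.8, 0.1, 31.8] [-0.01, -0.01, 1.06]
2 [4.8, 0.0, 31.8] [-0.01, -0.01, 1.06]
3 [4.8, -0.0, 31.8] [-0.01, -0.01, 1.06]
4 [4.8, -0.1, 31.8] [-0.01, -0.01, 1.06]
5 [4.8, -0.2, 31.8] [-0.01, -0.01, 1.06]
d [   0.5   23.9 -159.2] rv [-0.07 -0.04  5.29]
```

Emit:
servo_tool(
  rows=[
    [50,[10,0,40],[0,0,2.2]],
    [45,[10,0,40],[0,0,2.2]],
    [45,[4,0,30],[0,0,2.2]],
    [45,[0,0,30],[0,0,0]],
    [45,[0,0,19],[0,0,0]],
    [45,[0,0,0],[0,0,0]],
  ],
)

```text
clock: 10.65
eef_pos: [449.8, -163.9, 59.7]
tcp_rot: [-3.139, -0.001, 1.457]
contact_force: [-0.5, 0.1, 0.1]
opening: 0.526
```

Emit:
servo_tool(
  rows=[
    [30,[0,0,0],[0,0,0]],
    [20,[0,0,0],[0,0,0]],
    [5,[0,0,0],[0,0,0]],
    [5,[0,0,0],[0,0,0]],
    [5,[0,0,0],[0,0,0]],
  ],
  force=50,
)

```text
clock: 11.28
eef_pos: [451.4, -165.3, 61.8]
tcp_rot: [3.14, 0.0, 1.456]
contact_force: [-0.8, 1.7, 7.1]
opening: 0.16
```

Emit:
servo_tool(
  rows=[
    [5,[0,0,-10],[0,0,0]],
    [5,[0,0,-25],[0,0,0]],
    [5,[0,0,-40],[0,0,0]],
    [5,[0,0,-40],[0,0,0]],
    [5,[0,0,0],[0,0,0]],
  ],
)

```text
clock: 11.9
eef_pos: [452.6, -165.9, 179.4]
tcp_rot: [3.135, 0.002, 1.456]
contact_force: [-0.4, 0.8, -0.4]
opening: 0.157
```

Run:
```python
from h import *
s=sense();print(s["clock"],s["eef_pos"],s["tcp_rot"],s["opening"],s["contact_force"])
plan([491,262,175],1.606)
```

```text
11.9 [ 452.64747953 -165.91135804  179.37676382] [3.13538206e+00 1.55322117e-03 1.45569709e+00] 0.15672481072136119 [-0.37652961  0.79656905 -0.43754917]
1 [53.7, -1.4, 0.5] [0.04, 0.01, -1.08]
2 [53.7, -0.4, 0.5] [0.04, 0.01, -1.08]
3 [53.7, 0.6, 0.5] [0.04, 0.01, -1.08]
4 [53.7, 1.6, 0.5] [0.04, 0.01, -1.08]
5 [53.6, 2.7, 0.5] [0.04, 0.01, -1.08]
6 [53.6, 3.7, 0.5] [0.04, 0.01, -1.08]
7 [53.5, 4.7, 0.5] [0.04, 0.01, -1.08]
8 [53.4, 5.7, 0.5] [0.04, 0.01, -1.08]
d [ 38.4 427.9  -4.4] rv [ 0.35  0.12 -8.61]
```

Emit:
servo_tool(
  rows=[
    [5,[54,-1.4,0],[0,0,-1.1]],
    [5,[54,-0.4,0],[0,0,-1.1]],
    [5,[54,0.6,0],[0,0,-1.1]],
    [5,[54,1.6,0],[0,0,-1.1]],
    [5,[54,2.7,0],[0,0,-1.1]],
    [5,[54,3.7,0],[0,0,-1.1]],
    [5,[54,4.7,0],[0,0,-1]],
    [5,[50,5.7,0],[0,0,-1]],
  ],
)

```text
clock: 12.9
eef_pos: [488.1, 263.6, 175.2]
tcp_rot: [-3.141, 0.001, 1.607]
contact_force: [1.2, -0.7, 0.4]
opening: 0.153
```

Emit:
servo_tool(
  rows=[
    [5,[0,0,0],[0,0,0]],
  ],
)

```text
clock: 13.02
eef_pos: [488.4, 264.8, 175.1]
tcp_rot: [-3.141, -0.0, 1.609]
contact_force: [-0.5, -1.0, -1.0]
opening: 0.154
```

Run:
```python
from h import *
s=sense();print(s["clock"],s["eef_pos"],s["tcp_rot"],s["opening"])
C=get_calibration("wrist");f=grab_frame("wrist");cv2.imwrite("pics/w6.png",f);np.save("c6.npy",C,allow_pickle=True)
for t in("slit_unit","jaw_a","gauge_handle","gauge_line"):
    for b in boxes_of("wrist",t)[:2]: print(t,round(b["conf"],2),w("wrist",b["centre"],C).round(1),pix(C,w("wrist",b["centre"],C)).round())
print(pix(C,[491.3,265,60]))
cv2.imwrite("pics/w6c.png",cv2.resize(f[150:350,190:450],(780,600),interpolation=cv2.INTER_CUBIC))
```

```text
13.025 [488.43995849 264.78493812 175.14231338] [-3.14126474e+00 -3.36739337e-04  1.60936765e+00] 0.15443734635999312
slit_unit 0.64 [497.9 280.3  18.7] [332. 197.]
jaw_a 0.92 [497.7 275.7  57.6] [333. 215.]
jaw_a 0.87 [483.2 273.6  59.7] [314. 217.]
gauge_handle 0.67 [485.1 278.1 207.1] [313. 323.]
gauge_handle 0.66 [568.7 428.1   3.1] [435.   4.]
gauge_line 0.84 [485.7 277.9 207.1] [315. 324.]
gauge_line 0.31 [512.4  28.7  16. ] [334. 424.]
[324.09722374 228.75919384]
```

View pics/w6c.png

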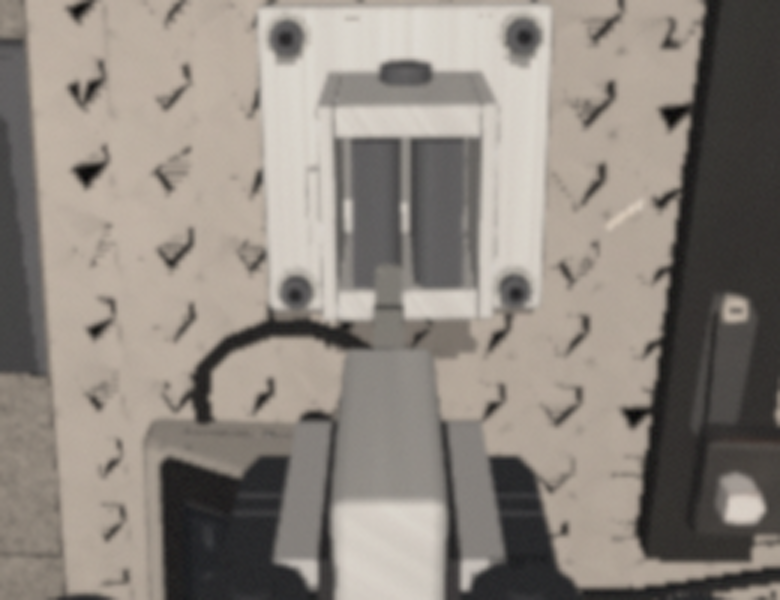

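The blade tip shows at crop (388,265), a few mm left of the slit gap at (405,140-290). I'll compute the offset.

Run:
```python
from h import *
C=np.load("c6.npy",allow_pickle=True).item()
f=lambda u,v,z:ray(C,190+u/3,150+v/3,z)
sc=[f(*p,10) for p in((286,38),(523,36),(515,291),(296,291))];print("screws",np.mean(sc,0),(sc[0]+sc[2])/2,(sc[1]+sc[3])/2,np.arctan2(*(sc[1]-sc[0])[1::-1]),np.arctan2(*(sc[2]-sc[3])[1::-1]))
a=f(403.5,138,57);b=f(406.5,289,57);print("slit",a,b,(a+b)/2,"yaw",np.arctan2(*(b-a)[:2]))
print("box top",[f(*p,60).round(1) for p in((330,105),(482,105),(482,317),(330,317))])
t=f(388,265,122);t2=f(388,306,122+22);print("tip",t,"line?",t2)
for z in(122,144): print(z,(pix(C,[488.4,264.8+14,z])-[190,150])*3)
```

```text
screws [492.50643569 269.30556449  10.        ] [492.51791586 269.16936975  10.        ] [492.49495552 269.44175924  10.        ] 0.0475828034663574 0.03940302887522038
slit [490.56746774 289.47515119  57.        ] [493.08905111 249.73020032  57.        ] [491.82825942 269.60267576  57.        ] yaw 3.0782334543526284
box top [array([472.5, 297.6,  60. ]), array([509., 299.,  60.]), array([512.8, 243.9,  60. ]), array([473.6, 242.4,  60. ])]
tip [487.17140511 279.51381842 122.        ] line? [487.16712617 279.89691568 144.        ]
122 [394.22920463 268.7211051 ]
144 [394.85790213 312.13028614]
```

Emit:
servo_tool(
  rows=[
    [5,[3.8,4.7,0],[0,0,-0.2]],
    [5,[0,0,25],[0,0,0]],
    [5,[0,0,20],[0,0,0]],
    [5,[0,0,10],[0,0,0]],
    [5,[0,0,0],[0,0,0]],
  ],
)

```text
clock: 13.9
eef_pos: [493.3, 265.5, 120.5]
tcp_rot: [-3.141, 0.0, 1.609]
contact_force: [0.9, 0.3, -0.6]
opening: 0.157
```

Run:
```python
from h import *
s=sense();print(s["clock"],s["eef_pos"],s["tcp_rot"],s["opening"],s["contact_force"])
C=get_calibration("wrist");f=grab_frame("wrist");cv2.imwrite("pics/w7.png",f);np.save("c7.npy",C,allow_pickle=True)
cv2.imwrite("pics/w7c.png",cv2.resize(f[150:350,190:450],(780,600),interpolation=cv2.INTER_CUBIC))
```

```text
13.9 [493.25223062 265.52858735 120.52072392] [-3.14073170e+00  4.00443197e-04  1.60884179e+00] 0.15745763804312804 [ 0.87503017  0.2851898  -0.60651866]
```

View pics/w7c.png

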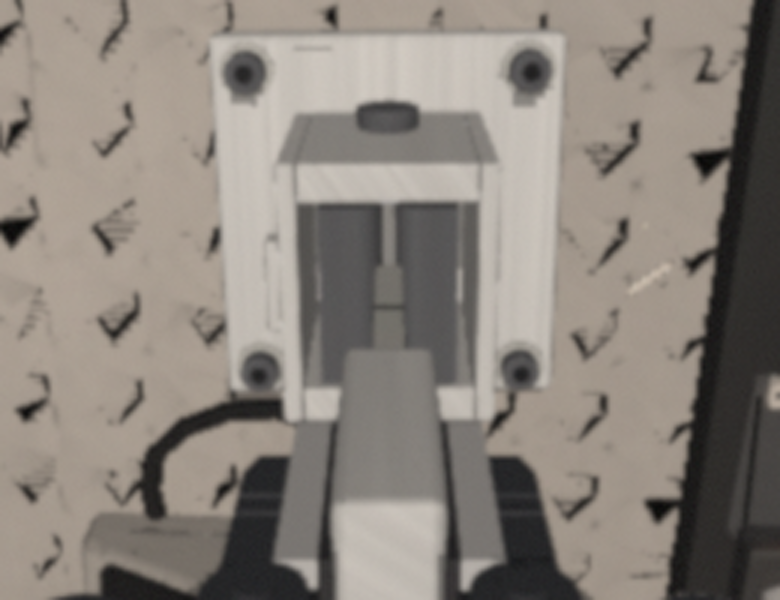

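The blade is in line with the slit gap: the blade centre is at u≈388 and the slit at u≈388-391. I'll check the y offset numerically, then push in.

Run:
```python
from h import *
C=np.load("c7.npy",allow_pickle=True).item()
f=lambda u,v,z:ray(C,190+u/3,150+v/3,z)
print("slit far/near",f(389,203,58),f(392,387,60),"box",f(390,163,60),f(390,419,60),"tip far edge",f(388,265,67.5),"line far",f(388,307,89.5),f(375,307,89.5)-f(403,307,89.5))
```

```text
slit far/near [491.72320057 289.85381385  58.        ] [493.87904523 250.6609532   60.        ] box [491.57893341 298.50423047  60.        ] [493.75655985 243.21234314  60.        ] tip far edge [491.90784288 280.26053544  67.5       ] line far [491.92325927 280.48332065  89.5       ] [-4.83786213 -0.18979667  0.        ]
```

Emit:
servo_tool(
  rows=[
    [5,[4,0.5,0],[0,0,-0.4]],
    [5,[0,0,6],[0,0,0]],
    [5,[0,0,5],[0,0,0]],
    [5,[0,0,4],[0,0,0]],
    [5,[0,0,0],[0,0,0]],
  ],
)

```text
clock: 14.58
eef_pos: [493.3, 270.0, 105.6]
tcp_rot: [-3.141, -0.0, 1.616]
contact_force: [-0.5, 0.7, -1.0]
opening: 0.155
```

Emit:
servo_tool(
  rows=[
    [5,[0,0,4],[0,0,0]],
    [5,[0,0,4],[0,0,0]],
    [5,[0,0,0],[0,0,0]],
  ],
)

```text
clock: 14.95
eef_pos: [493.3, 269.8, 97.3]
tcp_rot: [-3.141, 0.0, 1.616]
contact_force: [-1.2, 2.1, -0.9]
opening: 0.153
```

Run:
```python
from h import *
s=sense();print(s["clock"],s["eef_pos"],s["tcp_rot"],s["opening"],s["contact_force"])
C=get_calibration("wrist");f=grab_frame("wrist");cv2.imwrite("pics/w8.png",f);np.save("c8.npy",C,allow_pickle=True)
cv2.imwrite("pics/w8c.png",cv2.resize(f[150:350,190:450],(780,600),interpolation=cv2.INTER_CUBIC))
print((pix(C,[493,284,60])-[190,150])*3)
```

```text
14.95 [493.32555761 269.82454232  97.30882019] [-3.14093324e+00  2.10789641e-04  1.61629071e+00] 0.15262192923953238 [-1.2126265   2.12831026 -0.85508948]
[393.84667077 297.91422361]
```

View pics/w8c.png

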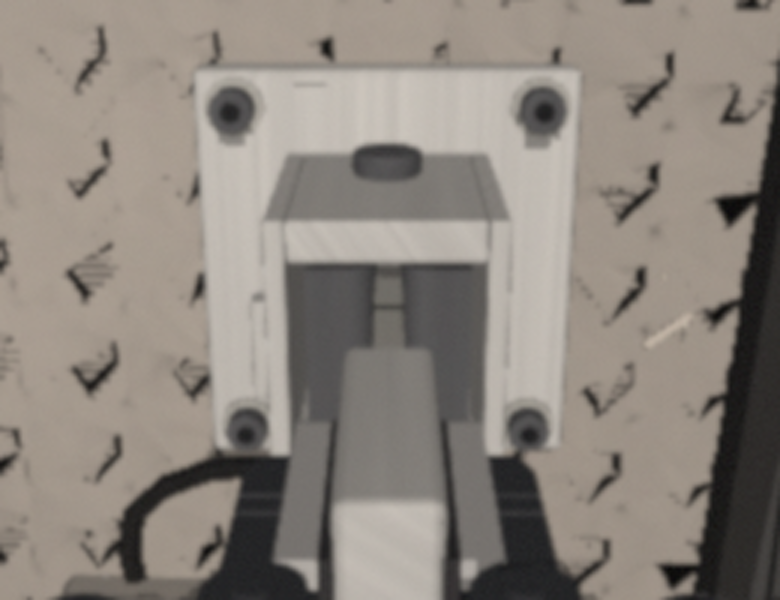

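The jaws are spread to about blade width (crop u 372-405) and the line at (388,307) is still above the top face. Push the remaining 6 mm.

Emit:
servo_tool(
  rows=[
    [5,[0,0,3],[0,0,0]],
    [5,[0,0,3],[0,0,0]],
    [5,[0,0,0],[0,0,0]],
    [5,[0,0,0],[0,0,0]],
  ],
)

```text
clock: 15.5
eef_pos: [493.4, 269.9, 91.6]
tcp_rot: [-3.141, 0.0, 1.616]
contact_force: [-1.0, 1.0, -0.7]
opening: 0.158
```

Run:
```python
from h import *
s=sense();print(s["clock"],s["eef_pos"],s["tcp_rot"],s["opening"],s["contact_force"])
C=get_calibration("wrist");f=grab_frame("wrist");cv2.imwrite("pics/w9.png",f);np.save("c9.npy",C,allow_pickle=True)
cv2.imwrite("pics/w9c.png",cv2.resize(f[200:300,255:385],(780,600),interpolation=cv2.INTER_CUBIC))
for y in(283,284,285): print(y,[(pix(C,[493,y,z])-[255,200])*6 for z in(57,60,63)])
print("box far edge z60 y298:",(pix(C,[493,298,60])-[255,200])*6)
```

```text
15.5 [493.4160355  269.85165293  91.5512475 ] [-3.14113313e+00  1.41210827e-04  1.61631181e+00] 0.15765269883738103 [-1.00748258  0.97253017 -0.67837096]
283 [array([396.15035779, 318.23888908]), array([396.28077119, 331.27322153]), array([396.41517421, 344.70630091])]
284 [array([396.69175236, 307.72819732]), array([396.83056432, 320.62667906]), array([396.97363035, 333.92045184])]
285 [array([397.23501403, 297.18125736]), array([397.38228218, 309.94286479]), array([397.53407157, 323.09626366])]
box far edge z60 y298: [404.7344712  167.57041736]
```

View pics/w9c.png

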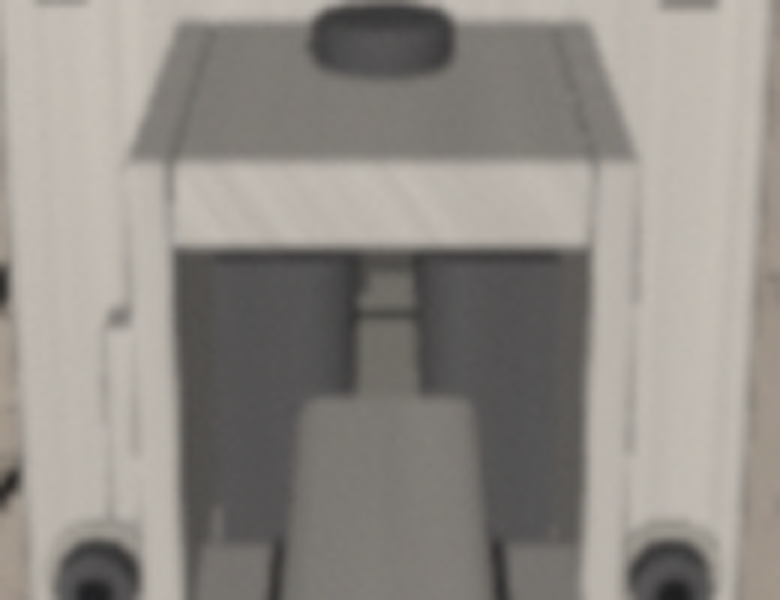

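The line sits at crop (387,313), and the prediction for mouth height at its position is v≈316. So it's level within about 1 mm. Release and retreat.

Emit:
servo_tool(
  rows=[
    [30,[0,0,0],[0,0,0]],
    [45,[0,0,0],[0,0,0]],
    [60,[0,0,0],[0,0,0]],
    [60,[0,0,-30],[0,0,0]],
    [60,[0,0,-50],[0,0,0]],
    [60,[-50,0,-20],[0,0,0]],
    [60,[-40,0,0],[0,0,0]],
    [60,[0,0,0],[0,0,0]],
  ],
)

```text
clock: 16.55
eef_pos: [497.8, 178.0, 192.4]
tcp_rot: [3.141, 0.0, 1.614]
contact_force: [-0.3, 1.3, 0.3]
opening: 0.703
```

Run:
```python
from h import *
s=sense();print(s["clock"],s["eef_pos"],s["tcp_rot"],s["opening"],s["contact_force"])
C=get_calibration("wrist");f=grab_frame("wrist");cv2.imwrite("pics/w10.png",f);np.save("c10.npy",C,allow_pickle=True)
for t in("gauge_handle","gauge_line","slit_unit"):
    for b in boxes_of("wrist",t)[:2]: print(t,round(b["conf"],2),w("wrist",b["centre"],C).round(1),pix(C,w("wrist",b["centre"],C)).round())
p=pix(C,[493,270,90]).astype(int);print(p)
x0=max(0,min(510,p[0]-65));y0=max(0,min(380,p[1]-50))
o=cv2.resize(f[y0:y0+100,x0:x0+130],(780,600),interpolation=cv2.INTER_CUBIC);cv2.imwrite("pics/w10c.png",o);print(x0,y0)
for z in(60,103,126): print(z,(pix(C,[493,270,z])-[x0,y0])*6)
print((pix(C,[493,256,60])-[x0,y0])*6)
grab_frame("scene");Cs=get_calibration("scene")
for t in("gauge_handle","cover_grip","oil_bottle","dish"):
    for b in boxes_of("scene",t)[:4]: print("scene",t,round(b["conf"],2),w("scene",b["centre"],Cs).round(1))
```

```text
16.55 [497.78351116 177.97100625 192.3876463 ] [3.14097622e+00 2.83277547e-04 1.61385262e+00] 0.7033347329788774 [-0.33372954  1.31094218  0.29314609]
gauge_handle 0.57 [492.4 268.9 122.5] [318.  98.]
gauge_line 0.87 [488.2 267.5 121.3] [310. 100.]
slit_unit 0.89 [492.4 271.1  11.2] [318.  99.]
[319  97]
254 47
60 [390.75535072 310.15027391]
103 [390.70908116 298.78671342]
126 [390.67642249 290.76591822]
[385.72894714 433.45392813]
scene gauge_handle 0.78 [494.2 266.8 106.4]
scene gauge_handle 0.77 [ 540.7 -129.8   68.7]
scene gauge_handle 0.72 [ 434.7 -263.    68.1]
scene gauge_handle 0.69 [ 536.2 -203.9   60.3]
scene cover_grip 0.67 [478.1 -15.3  24.1]
scene oil_bottle 0.75 [ 445.7 -339.4   43. ]
scene dish 0.68 [583.   13.5  13.2]
```

View pics/w10c.png

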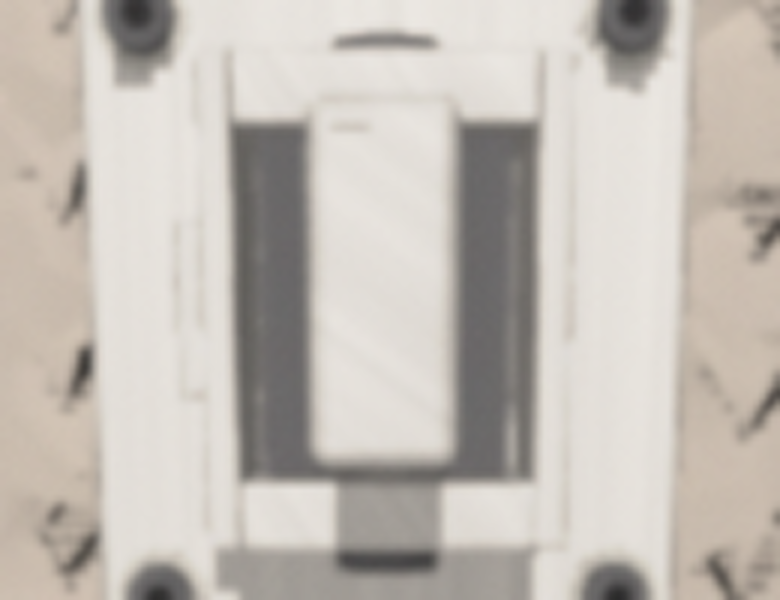

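```bash
python3 -c "
from rig import *
print(sense()['clock']);print(sign_off())"
```

```text
17.0
the job is handed in; nothing more can be done
None
```

The job is handed in at 17.0 s of robot time; `sign_off` gives no verdict. The cover is off and standing on the table, and the gauge blade stands in the slit with its line about level with the top of the unit.

- **Cover:** I pinched it until the tab was home (opening about 35 mm), lifted it off and set it down to the right of the panel. It stands upright at about (484, -8), roughly 275 mm from the slit. The networks put the middle of its visible surface about 24 mm above the table, which fits it standing flat.
- **Gauge:** I took the silver gauge, not the blue or yellow ones, and pushed it in between the jaws. After release, the last picture shows it upright, in line with the slit and within about 1–2 mm of its middle. The gripper was clear of it.
- **Line height:** Estimates range from 58.5 to 62 mm against a mouth height of 60 mm. They disagree by a few mm, but all lie within the 4 mm allowed.
- **Force reading:** The wrist force showed almost nothing during the push, where 4 to 8 N was expected. The pictures did show the jaws spread to the blade's thickness and no slip in the grip.
- **Other things:** The bottle and dish were found within about 12 mm of their first positions, roughly the networks' spread, and I never reached near them. I did not measure the canister and cube again.

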